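# Index the boring jig on a panel's hidden starting hole

## Robot

A 6-joint arm with a two-finger parallel gripper is mounted at the origin on the work surface. World frame = base frame: x ahead of the robot, y to its left, z up, the work surface at z = 0. Lengths are in m, angles in rad, forces in N, time in s.
With the tool pointing down it reaches from about 0.325 to 0.775 m from the base axis. Payload 5.5 kg.
Tool frame: the origin (TCP) lies between the finger pads; the fingertips stand 25 mm ahead of it and the grasp point (between the pads) lies 6 mm ahead of it; x points along the fingers, z is the direction in which the jaws open and shut, and the axes are right-handed (so a half turn about x gives the same grasp; the last joint's range is limited). The gripper opens to 85 mm and grips with 20 to 120 N. Pads are 22 mm wide; open, the fingers measure 114 mm over their backs; the gripper's body (76 mm by 85 mm) begins 54 mm behind the grasp point. The pads swing forward as they close: fully open they stand 13 mm farther back than shut.
Start: joints at [-1.167, 0.091, 1.231, -0, 1.82, -0.057], TCP at [0.267, -0.537, 0.256] pointing down, gripper open.
Joint ranges: [-2.87, 2.87], [-0.86, 2.18], [0.17, 2.46], [-1.51, 4.65], [0.06, 2.69], [-2.65, 2.65]. Speed limits (rad/s): [2.57, 2.57, 3.01, 3.14, 3.14, 3.14].

## Interface

Orientations are given as a unit quaternion [w, x, y, z].
In Python, from station import arm gives the robot as it stands.
- The arm moves only by the tool send_rows, never from a script. Its arguments are lists of equal length, an entry for each row: "gripper": the gripper command: -1 is fully open, 1 is shut, values between are in proportion; "offset": the shift along the tool's x, y, z normalised to -1 to 1, where 1 is 0.2 m, a list of three; "yaw": the turn about the tool's x normalised to -1 to 1, where 1 is 180 degrees. A call has 1 to 20 rows; each row is the pose to reach, as a shift and turn from the pose measured when the call began, along the tool's axes at that moment, turning the shorter way round; what a row does not reach only later rows make up. A row lasts 1/10 s, in which the tool goes at most 50 mm and 8.59 degrees, less where a joint would pass 70% of its speed; a pose out of reach is approached as far as the arm can. A call with a number of a shift or a turn outside -1 to 1 is refused whole. A call with a gripper value outside its range is refused whole. The fingers move at their own pace and stop on an object; "newtons" is the grip in N (left out, the last holds). Time passes only in rows, so rows that repeat a pose let the fingers close. It gives the time, the measured TCP pose, the force and the opening at its end, in the units of the state.
- arm.get_state(): the state, without advancing time (a new reading comes with each control period).
- arm.capture(name): name is "scene" or "top"; returns (picture, depth): 400x640x3 uint8, blue, green, red; 400x640 float32, m along the optical axis (not along the pixel's ray), 0 where there is no reading.
- arm.calibration(name): a dict with "vertical_fov" (degrees; the focal length in pixels is half the picture's height over the tangent of half this angle, whatever the lens; pixels are square), "cx", "cy" (the principal point, pixels), "R" (3x3) and "t" (3): a world point X has camera coordinates R X + t. Camera axes: x right, y down, z forward; pixel columns grow to the right and rows downward; lengths in m; the calibration is good to about 2 mm. A picture is of the moment at which its call begins. calibration takes no time and is no camera call.
- arm.close_job(): hands the job in, once; it reports no verdict.
The state is a dict: "time": time; "qpos": joint angles; "joint_vel": joint speeds; "effort": joint torques, N m; "tcp_pos": TCP position; "orientation": TCP orientation; "wrist_force": force on the tool from outside, world axes, zero at the start; "moment": the same for the moment, N m; "finger_gap": finger opening in m.
Only numpy, scipy, OpenCV 4.12 (cv2) and the standard library are available. Lean on these libraries where they do the work, as an engineer would, in place of code of your own. Each camera call takes 0.05 s, during which the arm holds its last target.

## Task

Set up the panel for boring: push it back until its far edge sits flush against the fence, then press the toggle clamp's handle down flat so that the panel is clamped. Then slide the boring jig to the left along its fence until its spring pin drops all the way into the starting hole, which is hidden under the jig's plate, and finally swing the jig's lock lever round to its stop. Leave the other things on the bench where they are, and let go of everything.

Things in the scene. Friction and masses are not known exactly. Their poses are not given: they have to be found in the camera images.
- station: Boring station, fixed to the bench: plywood base 295 x 500 x 12 mm; along its far side an aluminium fence 440 mm long, 19 mm high above the base. Origin on the bench below the middle of the fence's front face; x points away from the robot, square to the fence (the face the panel must meet is at x = 0), y to the left along the fence, z up. Turned up to 0.12 rad.
- panel: Loose pale wooden panel, 180 (x) x 320 (y) x 18 mm, 0.5 kg, on the station's base (top 30 mm above the bench), 15 to 35 mm short of the fence, a little askew. Origin: centre of its underside, x to the fence. A 13 mm hole, 14 mm deep, hidden by the jig's plate, lies 50 mm from its far edge; place along y unknown: with the panel home, in the pin's line and 30 to 130 mm left of the pin's start.
- panel_near (a point): Middle of the panel's near edge (the edge towards the robot), at half its thickness: 21 mm above the bench, 9 mm above the base. Push the edge in the station's +x direction; sliding takes 2 to 6 N. Pushed in the middle it may stop askew with one corner on the fence: then push again on the half that lags.
- panel_far_left (a point): The panel's far left corner, at half thickness. At x = 0 in the station's frame when home.
- panel_far_right (a point): The panel's far right corner, at half thickness. At x = 0 in the station's frame when home.
- clamp (a joint): Handle of the toggle clamp at the panel's left end: 0 rad = open (handle up, leaning left, 1.2 rad above level), 1.2 = shut (level, pointing left, station +y). Turns in the station's y-z plane about clamp_pivot, stays where left, needs 3 to 6 N at its end. Its linked 100 mm arm, standing 80 mm to the right of the handle's end, comes down with it and presses a rubber foot on the panel.
- clamp_pivot (a point): Pivot of the clamp's handle, 65 mm above the bench, 150 mm on the robot's side of the fence face.
- clamp_tip (a point): Free end of the clamp's handle on its centre line, 120 mm from the pivot; the black grip on it is round, 20 mm thick, and reaches from 40 mm to its round end 128 mm from the pivot.
- jig (a joint): The boring jig's place along the fence: starts at 0 to 0.020 m (right end), grows to the left (station +y), stop at 0.140 m. A black plate 145 x 180 x 12 mm, top 44 mm above the bench, carried by the fence 2 mm above the panel; it cannot lift or turn. It slides with 2 to 5 N, and stops dead when the pin has dropped.
- jig_knob (a point): Top centre of the wooden push knob on the near right part of the jig's plate: 50 mm tall from the plate (top 94 mm above the bench), 30 mm thick. Push it from its right side, at mid height, to slide the jig.
- pin (a joint): How far the jig's spring pin has dropped: 0 = riding on the panel's face, 0.012 m = fully down in the hole. A light spring (1.5 N) presses its round-nosed tip, 10 mm thick, on the panel; it drops by itself as soon as it stands over the hole.
- pin_top (a point): Top centre of the pin's metal knob (26 mm wide, 18 mm tall); 94 mm above the bench while the pin rides on the panel, 82 mm when it has dropped. The pin's axis is 50 mm from the fence face; the push knob stands 45 mm nearer the robot and 35 mm farther left than it.
- lock (a joint): The jig's lock lever, on top of the plate over the fence: starts at 0 to 0.3 rad = loose (0: lever pointing to the robot, station -x), 1.5 rad = locked, at its stop (lever pointing to the left along the fence, station +y). It turns level, clockwise seen from above, stays where it is left, and needs about 2 N at its end.
- lock_pivot (a point): Axis of the lock lever at plate height (44 mm above the bench); it travels with the jig.
- lock_tip (a point): Free end of the lock lever, 86 mm from its axis, 68 mm above the bench; the lever is a round metal bar 16 mm thick, its centre line 61 mm (at the axis) to 68 mm above the bench. Push its right side to the left, then on round towards the fence.
- chisel: Bystander: bench chisel, 250 mm long, 26 mm high, lying on the bench beside the left end of the station, below the shut clamp handle.
- offcut: Bystander: wooden offcut 120 x 45 x 18 mm beside the right end of the station.
- square: Bystander: try square, 110 x 174 mm, on the bench at the right.
- sander: Bystander: sanding block, 110 x 65 x 40 mm, on the bench in front and to the left of the station.
- tin: Bystander: wax tin, 87 mm across, 58 mm high, on the bench to the left of the station.

How it is judged:
By the outcome, as a careful person would: the job done as asked, in the order asked, and still so for the second after the job is handed in, with the robot touching nothing.
It also fails if it takes over 72 s, if anything falls off the work surface, if the arm or the gripper's body presses on something with over 40 N, if the wrist force passes 120 N, or if a joint passes its speed limit or range.

## Working session

There is one attempt and no reset: what is moved stays moved. The work goes in short steps, Python scripts to look and compute and a tool call to move; the robot and the scene stay as the last step left them, time stands still between calls to the robot, and variables do not carry over. Pictures are saved under pics/ and viewed, and the job is handed in when it is done.

Besides the shell and the picture viewer there is one more tool, called after "Call:" as name([rows], argument=value, ...), one row to a line, values as JSON. send_rows: Moves the arm, as the interface text tells. Its arguments: {"type":"object","properties":{"gripper":{"type":"array"},"offset":{"type":"array"},"yaw":{"type":"array"},"newtons":{"type":"number"}},"required":["gripper","offset","yaw"]}

```bash
mkdir -p pics; ls
python3 - <<'E'
from station import arm
import cv2,numpy as np
print(arm.get_state())
for n in("scene","top"):
    c=arm.calibration(n);print(n,c)
    p,d=arm.capture(n);cv2.imwrite(f"pics/{n}0.png",p);np.save(f"{n}0.npy",d);print((d>0).mean())
E
```

```text
pics
{'time': 0.0, 'qpos': array([-1.16671252e+00,  9.18372740e-02,  1.23188566e+00,  3.71342365e-06,
        1.81979671e+00, -5.67150205e-02]), 'joint_vel': array([ 0.00041766, -0.00050783,  0.00023985,  0.00088348,  0.00222276,
       -0.00080221]), 'effort': array([ 1.30366316e-03, -4.58731306e+01, -4.18015981e+01,  2.31964805e-04,
        1.16831803e-02, -4.87653779e-06]), 'tcp_pos': array([ 0.26669703, -0.53720633,  0.25516387]), 'orientation': array([ 0.6004137 ,  0.37299627,  0.60152774, -0.37221169]), 'wrist_force': array([ 0.42853298, -0.26376025, -0.30092098]), 'moment': array([-0.09476422,  0.04299   , -0.03002792]), 'finger_gap': 0.0853067392589859}
scene {'vertical_fov': 49.77460948562461, 'cx': 320.1158661970002, 'cy': 200.3787153923985, 'R': array([[ 0.6404538 ,  0.7679785 ,  0.00528784],
       [ 0.6664603 , -0.55234512, -0.50074499],
       [-0.38164067,  0.32422816, -0.86557871]]), 't': array([-0.34398252, -0.30044079,  1.37107782])}
0.99574609375
top {'vertical_fov': 48.83327095836536, 'cx': 316.35665358011363, 'cy': 200.98950907626312, 'R': array([[-0.02449483, -0.99935491, -0.02626359],
       [-0.98348296,  0.02880198, -0.17869444],
       [ 0.17933561,  0.02145271, -0.98355402]]), 't': array([0.02805859, 0.56456451, 1.39536516])}
0.99594921875
```

View pics/scene0.png

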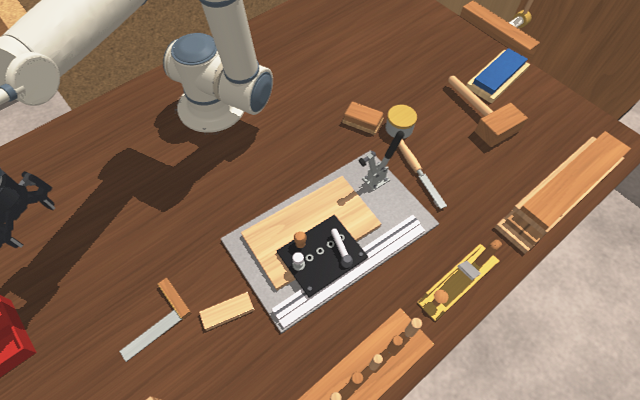

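View pics/top0.png

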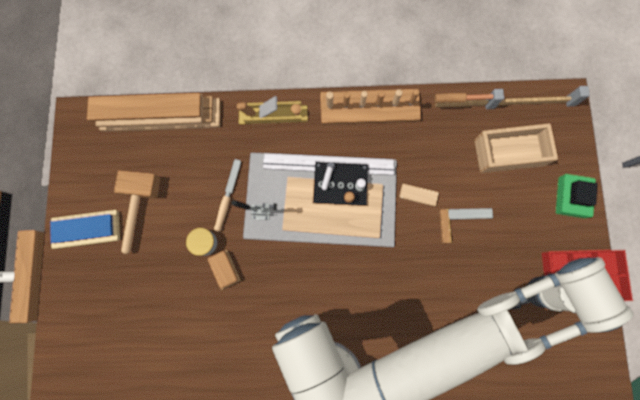

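The scene view shows the station around (330,240), with the clamp at (375,165), the jig at (320,258) and the fence running from (275,320) to (425,225). The top view shows the station at (320,200), clear of the arm. I'll zoom in on both.

```bash
cat > h.py <<'E'
import numpy as np,cv2
from station import arm
def cam(n):
    c=arm.calibration(n);f=200/np.tan(np.radians(c["vertical_fov"]/2));return f,c["cx"],c["cy"],np.array(c["R"]),np.array(c["t"])
def ray(n,u,v,z):
    f,cx,cy,R,t=cam(n);o=-R.T@t;d=R.T@np.array([(u-cx)/f,(v-cy)/f,1]);return o+d*(z-o[2])/d[2]
def proj(n,X):
    f,cx,cy,R,t=cam(n);p=R@np.array(X)+t;return np.array([cx+f*p[0]/p[2],cy+f*p[1]/p[2]])
def cloud(n,d):
    f,cx,cy,R,t=cam(n);v,u=np.mgrid[0:400,0:640];P=np.stack([(u-cx)/f*d,(v-cy)/f*d,d],-1);return (P-t)@R
def crop(p,x0,y0,w,h,s,name):
    cv2.imwrite(name,cv2.resize(p[y0:y0+h,x0:x0+w],None,fx=s,fy=s,interpolation=cv2.INTER_CUBIC))
E
python3 - <<'E'
from h import *
p=cv2.imread("pics/scene0.png");crop(p,210,130,240,210,3.3,"pics/sc0.png")
p=cv2.imread("pics/top0.png");crop(p,190,140,260,120,3,"pics/tc0.png")
for n in("scene","top"):
    C=cloud(n,np.load(n+"0.npy"));print(cam(n)[0]); 
    # station base corners in top
    for u,v in((340,315),(255,225),(320,205)) if n=="top" else ((300,210),(322,250)): print(n,u,v,C[v,u].round(4))
E
```

```text
431.11321943147095
scene 300 210 [ 0.4871 -0.0284  0.0283]
scene 322 250 [ 0.619  -0.0625  0.0458]
440.55750098376166
top 340 315 [ 0.1963 -0.0535 -0.0003]
top 255 225 [0.4963 0.2212 0.0137]
top 320 205 [0.5547 0.0015 0.0322]
```

View pics/sc0.png

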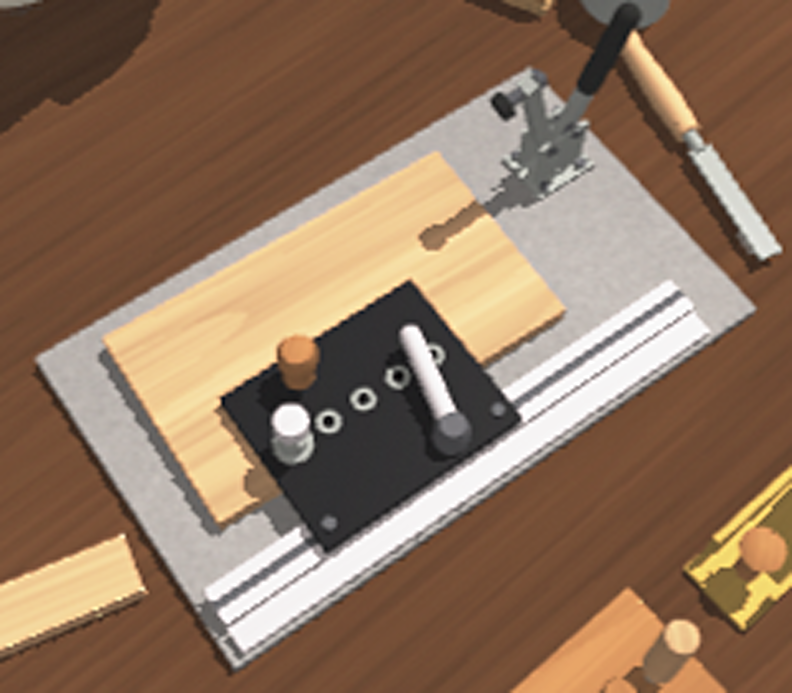

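View pics/tc0.png

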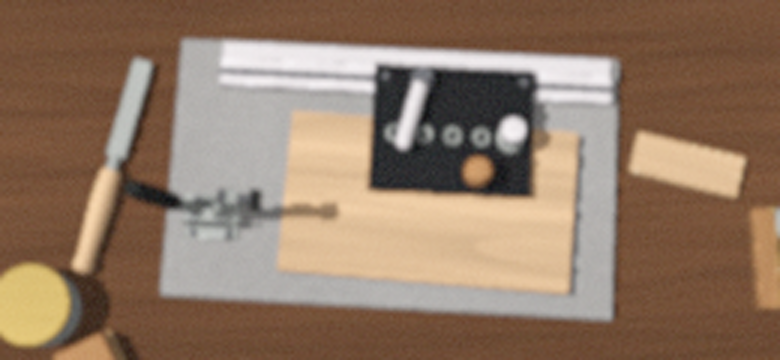

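Run:
```python
from h import *
S=lambda x,y,z:ray("scene",210+(x+.5)/3.3-.5,130+(y+.5)/3.3-.5,z)
T=lambda x,y,z:ray("top",190+(x+.5)/3-.5,140+(y+.5)/3-.5,z)
pts={"baseNR":((38,360),(613,318),.012),"baseNL":((530,68),(161,295),.012),"baseFL":((755,308),(181,39),.012),
"panNR":((104,343),(572,293),.03),"panNL":((438,153),(278,268),.03),"panFL":((565,312),(291,110),.03),"panFR":((218,523),(578,132),.03),
"fenR":((205,595),(614,105),.031),"fenL":((675,283),(219,86),.031),
"knobtop":((300,348),(479,165),.094),"pintop":((291,420),(514,127),.094),"locktip":((411,332),(402,144),.068),"lockpiv":((453,428),(424,75),.061),
"cltip":((627,12),(133,187),.065+.12*np.sin(1.2))}
W={}
for k,(a,b,z) in pts.items():
    s,t=S(*a,z),T(*b,z);W[k]=(s+t)/2;print(k,s.round(4),t.round(4))
d=W["fenL"]-W["fenR"];print("fence len",np.linalg.norm(d),"yaw",np.arctan2(-d[0],d[1]))
d=W["baseNL"]-W["baseNR"];print("base len",np.linalg.norm(d),"yaw",np.arctan2(-d[0],d[1]))
d=W["panNL"]-W["panNR"];print("pan near",np.linalg.norm(d),"yaw",np.arctan2(-d[0],d[1]))
d=W["panFL"]-W["panFR"];print("pan far",np.linalg.norm(d),"yaw",np.arctan2(-d[0],d[1]))
d=W["baseFL"]-W["baseNL"];print("base side",np.linalg.norm(d),"yaw",np.arctan2(d[1],d[0]))
```

```text
baseNR [ 0.4153 -0.2351  0.012 ] [ 0.4151 -0.2386  0.012 ]
baseNL [0.4546 0.2614 0.012 ] [0.4539 0.2605 0.012 ]
baseFL [0.7468 0.2369 0.012 ] [0.7487 0.2389 0.012 ]
panNR [ 0.4453 -0.1892  0.03  ] [ 0.4421 -0.1929  0.03  ]
panNL [0.4786 0.1296 0.03  ] [0.4783 0.128  0.03  ]
panFL [0.6562 0.1077 0.03  ] [0.6564 0.1114 0.03  ]
panFR [ 0.6189 -0.2081  0.03  ] [ 0.6214 -0.2086  0.03  ]
fenR [ 0.6558 -0.2472  0.031 ] [ 0.6508 -0.2501  0.031 ]
fenL [0.6941 0.1934 0.031 ] [0.6865 0.1924 0.031 ]
knobtop [ 0.5718 -0.0911  0.094 ] [ 0.5747 -0.0936  0.094 ]
pintop [ 0.612  -0.1314  0.094 ] [ 0.6149 -0.1325  0.094 ]
locktip [ 0.6048 -0.0111  0.068 ] [ 0.6055 -0.0124  0.068 ]
lockpiv [ 0.6815 -0.0361  0.061 ] [ 0.684  -0.0388  0.061 ]
cltip [0.5418 0.2579 0.1768] [0.5464 0.2579 0.1768]
fence len 0.44312729815888613 yaw -0.083620688105939
base len 0.4993334409218526 yaw -0.07821241718821874
pan near 0.32173291758401723 yaw -0.108334425049858
pan far 0.3199894321329669 yaw -0.11328936727830155
base side 0.29445119751540105 yaw -0.07833900943493112
```

```bash
cat >> h.py <<'E'
from scipy.spatial.transform import Rotation as Ro
YAW=-0.079
ex=np.array([np.cos(YAW),np.sin(YAW),0]);ey=np.array([-np.sin(YAW),np.cos(YAW),0]);O=.672*ex+.025*ey
def s2w(x,y,z=0): return O+x*ex+y*ey+np.array([0,0,z])
def w2s(p): p=np.asarray(p);q=p-O;return np.array([q@ex,q@ey,p[2]])
def tool():
    s=arm.get_state();w,x,y,z=s["orientation"];return s,Ro.from_quat([x,y,z,w]).as_matrix()
def off(p,dyaw=None):
    "offset (normalised) from current TCP to world p"
    s,R=tool();return (R.T@(np.asarray(p)-s["tcp_pos"])/.2).round(3)
def st():
    s,R=tool();print("t",round(s["time"],2),"tcp_s",w2s(s["tcp_pos"]).round(4),"F_s",np.round([s["wrist_force"]@ex,s["wrist_force"]@ey,s["wrist_force"][2]],2),"gap",round(s["finger_gap"],4))
    # heading of tool y,z in station (deg from ex)
    g=lambda v:np.degrees(np.arctan2(v@ey,v@ex)).round(1);print(" toolx",R[:,0].round(3),"y ang",g(R[:,1]),"z ang",g(R[:,2]))
E
python3 - <<'E'
from h import *
st()
print("start push right-mid",s2w(-.25,-.08,.12), off(s2w(-.25,-.08,.12)))
for k,p in dict(NR=(.4437,-.191,.03),NL=(.4785,.1288,.03),FL=(.6563,.1095,.03),FR=(.62,-.2083,.03),pin=(.6135,-.132,.094),knob=(.5732,-.0923,.094),lt=(.6052,-.0118,.068),lp=(.6828,-.0375,.061),ct=(.5441,.2579,.1768)).items():print(k,w2s(p).round(4))
C=cloud("scene",np.load("scene0.npy"))
q=(C-O)@np.c_[ex,ey,[0,0,1]] if 0 else np.stack([(C-O)@ex,(C-O)@ey,C[...,2]],-1)
m=(abs(q[...,0]+.15)<.05)&(q[...,1]>.13)&(q[...,1]<.33)&(q[...,2]>.05)
for lo in np.arange(.05,.2,.015):
    k=m&(q[...,2]>=lo)&(q[...,2]<lo+.015)
    if k.any():print(round(lo,3),k.sum(),"y",q[k][:,1].min().round(3),q[k][:,1].max().round(3),"x",q[k][:,0].min().round(3),q[k][:,0].max().round(3))
E
```

```text
t 0.1 tcp_s [-0.3637 -0.5395  0.2553] F_s [0.8  1.06 0.19] gap 0.0851
 toolx [-0.001  0.002 -1.   ] y ang 30.9 z ang -59.1
start push right-mid [ 0.41634335 -0.0881318   0.12      ] [ 0.679  1.669 -1.677]
NR [-0.2146 -0.1804  0.03  ]
NL [-0.2052  0.1412  0.03  ]
FL [-0.0264  0.136   0.03  ]
FR [-0.0375 -0.1837  0.03  ]
pin [-0.05   -0.1082  0.094 ]
knob [-0.0933 -0.0718  0.094 ]
lt [-0.0678  0.011   0.068 ]
lp [ 0.0116 -0.0085  0.061 ]
ct [-0.1499  0.275   0.1768]
0.05 63 y 0.195 0.245 x -0.163 -0.135
0.065 95 y 0.194 0.244 x -0.165 -0.135
0.08 42 y 0.191 0.246 x -0.157 -0.142
0.095 46 y 0.187 0.255 x -0.159 -0.14
0.11 52 y 0.183 0.257 x -0.159 -0.14
0.125 57 y 0.179 0.261 x -0.158 -0.139
0.14 80 y 0.149 0.273 x -0.159 -0.14
0.155 128 y 0.149 0.273 x -0.158 -0.139
0.17 57 y 0.261 0.281 x -0.16 -0.141
0.185 3 y 0.27 0.275 x -0.153 -0.145
```

Call:
send_rows([
  [0.2,0.83,-0.84],
  [0.2,0.83,-0.84],
  [0.2,0.83,-0.84],
  [0.2,0.83,-0.84],
  [0.2,0.83,-0.84],
  [0.2,0.83,-0.84],
], gripper=[1,1,1,1,1,1], yaw=[0.172,0.172,0.172,0.172,0.172,0.172])

```text
time: 0.7
tcp_pos: [0.3417, -0.3088, 0.2144]
orientation: [0.48, 0.519, 0.482, -0.518]
wrist_force: [-0.3, -1.6, 0.4]
finger_gap: 0.0002
```

Run:
```python
from h import *
st();print(off(s2w(-.25,-.09,.09)))
```

```text
t 0.7 tcp_s [-0.307  -0.3059  0.2144] F_s [-0.21 -1.63  0.4 ] gap 0.0002
 toolx [-0.001  0.004 -1.   ] y ang 0.3 z ang -89.7
[ 0.626  0.291 -1.076]
```

Call:
send_rows([
  [0.62,0.285,-1.0],
  [0.62,0.285,-1.0],
  [0.62,0.285,-1.0],
  [0.62,0.285,-1.0],
  [0.62,0.285,-1.0],
  [0.62,0.285,-1.0],
], gripper=[1,1,1,1,1,1], yaw=[0,0,0,0,0,0])

```text
time: 1.3
tcp_pos: [0.4123, -0.1092, 0.0872]
orientation: [0.479, 0.517, 0.486, -0.517]
wrist_force: [0.1, 0.3, -0.1]
finger_gap: -0.0001
```

Run:
```python
from h import *
st();print(off(s2w(-.25,-.10,.042)))
p,d=arm.capture("scene");crop(p,160,110,240,180,3.3,"pics/s1.png")
q=cloud("scene",d);q=np.stack([(q-O)@ex,(q-O)@ey,q[...,2]],-1)
m=(abs(q[...,0]+.25)<.025)&(abs(q[...,1]+.1)<.03)&(q[...,2]>.02)
for lo in np.arange(.02,.2,.02):
    k=m&(q[...,2]>=lo)&(q[...,2]<lo+.02)
    if k.any():print(round(lo,3),k.sum(),"y",q[k][:,1].min().round(3),q[k][:,1].max().round(3),"x",q[k][:,0].min().round(3),q[k][:,0].max().round(3),"zmin",q[k][:,2].min().round(3))
```

```text
t 1.3 tcp_s [-0.2524 -0.1013  0.0872] F_s [ 0.07  0.35 -0.06] gap -0.0001
 toolx [-0.007  0.008 -1.   ] y ang 0.6 z ang -89.4
[ 0.226  0.014 -0.005]
0.06 26 y -0.114 -0.089 x -0.256 -0.241 zmin 0.064
0.08 41 y -0.115 -0.087 x -0.258 -0.24 zmin 0.08
0.1 105 y -0.13 -0.07 x -0.261 -0.239 zmin 0.1
0.12 54 y -0.129 -0.07 x -0.263 -0.233 zmin 0.12
0.14 65 y -0.129 -0.073 x -0.244 -0.232 zmin 0.14
0.16 28 y -0.129 -0.083 x -0.242 -0.231 zmin 0.161
0.18 3 y -0.129 -0.075 x -0.227 -0.226 zmin 0.193
```

View pics/s1.png

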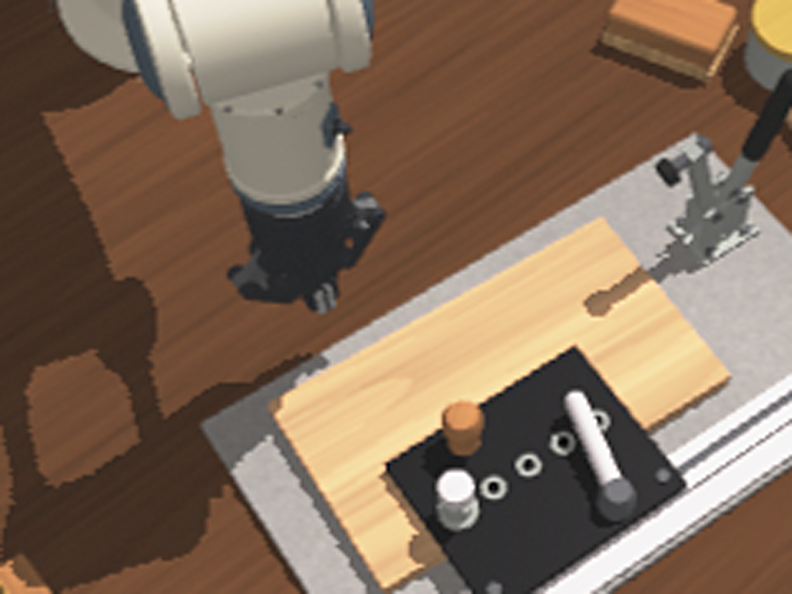

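Call:
send_rows([
  [0.22,0.02,0],
  [0.22,0.02,0],
  [0.22,0.08,0],
  [0.22,0.12,0],
  [0.22,0.14,0],
  [0.22,0.16,0],
  [0.22,0.178,0],
  [0.22,0.178,0],
], gripper=[1,1,1,1,1,1,1,1], yaw=[0,0,0,0,0,0,0,0])

```text
time: 2.15
tcp_pos: [0.4484, -0.1139, 0.0452]
orientation: [0.48, 0.518, 0.484, -0.517]
wrist_force: [-1.2, -0.4, 0.5]
finger_gap: 0.0002
```

Run:
```python
from h import *
st();print(off(s2w(-.225,-.02,.043)),off(s2w(-.197,-.02,.043)))
```

```text
t 2.15 tcp_s [-0.2161 -0.1032  0.0452] F_s [-1.15 -0.5   0.54] gap 0.0002
 toolx [-0.004  0.005 -1.   ] y ang 0.5 z ang -89.5
[ 0.013 -0.041 -0.416] [ 0.013  0.099 -0.415]
```

Call:
send_rows([
  [0.01,-0.05,0],
  [0.01,-0.05,-0.2],
  [0.01,-0.05,-0.41],
  [0.01,-0.05,-0.41],
  [0.01,-0.02,-0.41],
  [0.01,0.01,-0.41],
  [0.01,0.04,-0.41],
  [0.01,0.06,-0.41],
  [0.01,0.08,-0.41],
  [0.01,0.1,-0.41],
  [0.01,0.1,-0.41],
], gripper=[1,1,1,1,1,1,1,1,1,1,1], yaw=[0,0,0,0,0,0,0,0,0,0,0])

```text
time: 3.25
tcp_pos: [0.4748, -0.0338, 0.0434]
orientation: [0.48, 0.518, 0.484, -0.517]
wrist_force: [0.5, -0.7, -0.6]
finger_gap: -0.0002
```

```bash
cat > pan.py <<'E'
from h import *
import sys
p,d=arm.capture("scene");n=sys.argv[1];cv2.imwrite(f"pics/{n}_full.png",p);crop(p,210,150,200,175,4,f"pics/{n}.png")
E
python3 pan.py s2
python3 - <<'E'
from h import *
st()
E
```

```text
t 3.3 tcp_s [-0.1961 -0.0211  0.0435] F_s [-0.92 -0.52 -0.35] gap 0.0001
 toolx [-0.003  0.005 -1.   ] y ang 0.5 z ang -89.5
```

View pics/s2.png

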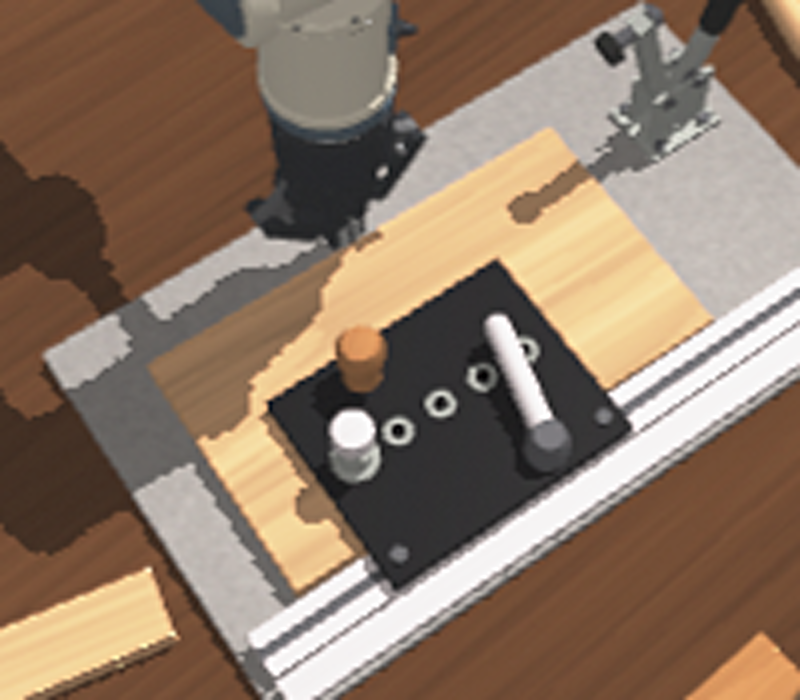

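Panel nearly parallel with the fence and about 5 mm short: far left corner around (713,320), far right around (295,590). I'll keep pushing gently.

Call:
send_rows([
  [0,0.006,0],
  [0,0.012,0],
  [0,0.018,0],
  [0,0.024,0],
  [0,0.024,0],
], gripper=[1,1,1,1,1], yaw=[0,0,0,0,0])

```text
time: 3.8
tcp_pos: [0.4788, -0.0344, 0.0434]
orientation: [-0.48, -0.517, -0.484, 0.518]
wrist_force: [-6.2, -1.3, 2.8]
finger_gap: -0.0002
```

Run:
```python
from h import *
st()
```

```text
t 3.8 tcp_s [-0.192  -0.0216  0.0434] F_s [-6.06 -1.73  2.79] gap -0.0002
 toolx [-0.005  0.004 -1.   ] y ang 0.5 z ang -89.5
```

Call:
send_rows([
  [0,0.006,0],
  [0,0.012,0],
  [0,0.016,0],
  [0,0.016,0],
], gripper=[1,1,1,1], yaw=[0,0,0,0])

```text
time: 4.2
tcp_pos: [0.4795, -0.0348, 0.0431]
orientation: [-0.478, -0.515, -0.486, 0.52]
wrist_force: [-15.0, -0.2, 8.4]
finger_gap: -0.0001
```

Run:
```python
from h import *
st()
```

```text
t 4.2 tcp_s [-0.1913 -0.0218  0.0431] F_s [-14.94  -1.39   8.35] gap -0.0001
 toolx [-0.012  0.004 -1.   ] y ang 0.5 z ang -89.5
```

Call:
send_rows([
  [0,-0.04,0],
  [0,-0.04,0.2],
  [0,-0.04,0.4],
  [0,-0.04,0.52],
  [0,-0.04,0.52],
  [0,-0.02,0.52],
  [0,-0.01,0.52],
  [0,0.0,0.52],
  [0,0.008,0.52],
  [0,0.008,0.52],
], gripper=[1,1,1,1,1,1,1,1,1,1], yaw=[0,0,0,0,0,0,0,0,0,0])

```text
time: 5.2
tcp_pos: [0.471, -0.1376, 0.0425]
orientation: [-0.476, -0.513, -0.488, 0.521]
wrist_force: [-15.1, 0.7, 9.2]
finger_gap: 0.0001
```

Run:
```python
from h import *
st()
```

```text
t 5.2 tcp_s [-0.1916 -0.125   0.0425] F_s [-15.08  -0.45   9.19] gap 0.0001
 toolx [-0.02   0.005 -1.   ] y ang 0.5 z ang -89.5
```

Call:
send_rows([
  [0,-0.04,0],
  [0,-0.04,-0.2],
  [0,-0.04,-0.4],
  [0,-0.04,-0.6],
  [0,-0.04,-0.8],
  [0,-0.04,-0.92],
  [0,-0.04,-0.92],
  [0,-0.02,-0.92],
  [0,-0.01,-0.92],
  [0,0.0,-0.92],
  [0,0.008,-0.92],
  [0,0.008,-0.92],
], gripper=[1,1,1,1,1,1,1,1,1,1,1,1], yaw=[0,0,0,0,0,0,0,0,0,0,0,0])

```text
time: 6.4
tcp_pos: [0.4856, 0.0452, 0.043]
orientation: [-0.476, -0.513, -0.488, 0.522]
wrist_force: [-0.0, 0.1, 1.2]
finger_gap: -0.0
```

Run:
```python
from h import *
st()
```

```text
t 6.4 tcp_s [-0.1915  0.0584  0.043 ] F_s [-0.04  0.05  1.2 ] gap -0.0
 toolx [-0.02   0.005 -1.   ] y ang 0.5 z ang -89.5
```

Call:
send_rows([
  [0,0.005,0],
  [0,0.01,0],
  [0,0.015,0],
  [0,0.02,0],
  [0,0.02,0],
], gripper=[1,1,1,1,1], yaw=[0,0,0,0,0])

```text
time: 6.9
tcp_pos: [0.4864, 0.0449, 0.0427]
orientation: [-0.474, -0.511, -0.49, 0.524]
wrist_force: [-16.9, 0.5, 11.4]
finger_gap: 0.0001
```

Run:
```python
from h import *
st()
```

```text
t 6.9 tcp_s [-0.1907  0.0582  0.0427] F_s [-16.87  -0.79  11.36] gap 0.0001
 toolx [-0.029  0.005 -1.   ] y ang 0.5 z ang -89.5
```

Run:
```python
from h import *
print(off(s2w(-.202,.058,.043)),off(s2w(-.202,.058,.243)),off(s2w(-.15,.236,.243)))
```

```text
[ 0.    -0.057  0.   ] [-0.999 -0.086 -0.002] [-1.005  0.181 -0.89 ]
```

Call:
send_rows([
  [0,-0.06,0],
  [-0.25,-0.07,0],
  [-0.5,-0.08,0],
  [-0.75,-0.09,0],
  [-1,-0.09,0],
  [-1,-0.09,0],
  [-1,0.18,-0.25],
  [-1,0.18,-0.5],
  [-1,0.18,-0.89],
  [-1,0.18,-0.89],
  [-1,0.18,-0.89],
], gripper=[1,1,1,1,1,1,1,1,1,1,1], yaw=[0,0,0,0,0,0,0,0,0,0,0])

```text
time: 8.0
tcp_pos: [0.5404, 0.2239, 0.2401]
orientation: [-0.474, -0.509, -0.493, 0.523]
wrist_force: [-0.4, 0.4, 0.2]
finger_gap: 0.0001
```

```bash
python3 - <<'E'
from h import *
st()
pv=np.array([.2315,.065]);print(off(s2w(-.15,.238,.2)))
for a in (1.2,1.0,.8,.6,.4,.2,0,-.03):
    r=.105;c=pv+r*np.array([np.cos(a),np.sin(a)])+.010*np.array([-np.sin(a),np.cos(a)])
    print(a,(c[0]-.014,c[1]+.025),off(s2w(-.15,c[0]-.014,c[1]+.025)))
E
python3 pan.py s3
python3 - <<'E'
import sys;sys.path.insert(0,'.')
from h import *
p=cv2.imread("pics/s3_full.png");crop(p,210,130,220,180,3.6,"pics/s3b.png")
E
```

```text
t 8.0 tcp_s [-0.151   0.2409  0.2401] F_s [-0.41  0.36  0.22] gap 0.0001
 toolx [-0.031  0.006 -0.999] y ang 0.8 z ang -89.2
[0.2   0.011 0.015]
1.2 (np.float64(0.24622717336037842), np.float64(0.1914876815713255)) [ 0.243  0.013 -0.026]
1.0 (np.float64(0.2658170322680757), np.float64(0.1837574764635105)) [ 0.282  0.016 -0.124]
0.8 (np.float64(0.2834806435724571), np.float64(0.17228945663792153)) [ 0.339  0.019 -0.212]
0.6 (np.float64(0.29851381483156586), np.float64(0.1575408158555755)) [ 0.413  0.022 -0.287]
0.4 (np.float64(0.3103172209472164), np.float64(0.14009953588243718)) [ 0.501  0.026 -0.345]
0.2 (np.float64(0.31842029736537975), np.float64(0.12066094551189385)) [ 0.598  0.029 -0.385]
0 (np.float64(0.3225), np.float64(0.1)) [ 0.701  0.033 -0.405]
-0.03 (np.float64(0.3227527085456686), np.float64(0.09684597281622784)) [ 0.717  0.033 -0.407]
```

View pics/s3b.png

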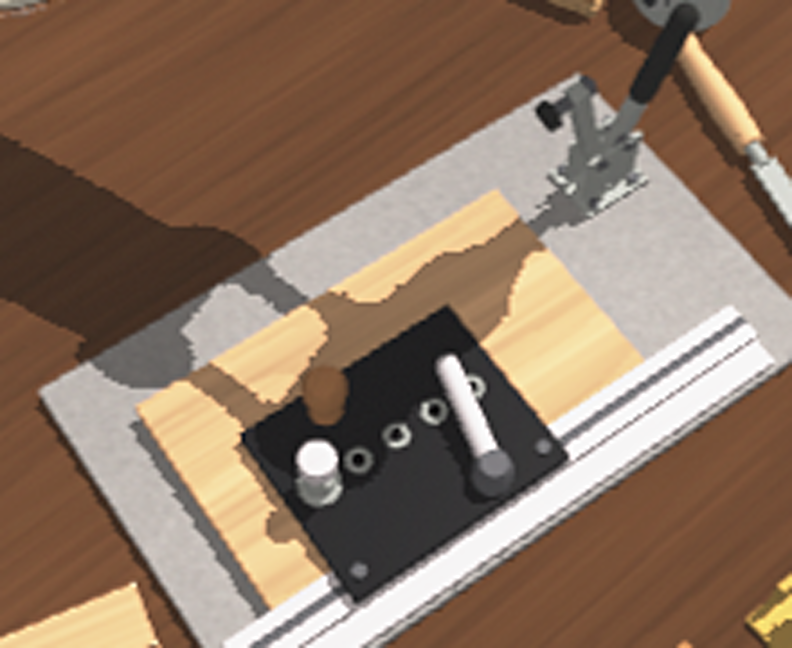

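The panel looks flush at its far left corner (643,360) and its far right corner (265,605), with no grey gap along the fence. Next is the clamp.

Call:
send_rows([
  [0.2,0.01,0.015],
  [0.243,0.012,0.01],
  [0.25,0.013,-0.02],
  [0.26,0.015,-0.07],
  [0.282,0.016,-0.124],
  [0.31,0.017,-0.17],
  [0.339,0.019,-0.212],
  [0.339,0.019,-0.212],
], gripper=[1,1,1,1,1,1,1,1], yaw=[0,0,0,0,0,0,0,0])

```text
time: 8.85
tcp_pos: [0.5448, 0.2653, 0.1721]
orientation: [-0.475, -0.509, -0.492, 0.523]
wrist_force: [0.1, -1.5, -0.7]
finger_gap: 0.0004
```

Run:
```python
from h import *
st()
pv=np.array([.2315,.065])
for a in (.8,.6,.4,.2,0,-.03):
    r=.105;c=pv+r*np.array([np.cos(a),np.sin(a)])+.010*np.array([-np.sin(a),np.cos(a)])
    print(a,off(s2w(-.15,c[0]-.014,c[1]+.025)))
p,d=arm.capture("scene");crop(p,310,90,160,130,5,"pics/s4.png")
```

```text
t 8.85 tcp_s [-0.1498  0.2824  0.1721] F_s [ 0.17 -1.45 -0.73] gap 0.0004
 toolx [-0.031  0.005 -0.999] y ang 0.8 z ang -89.2
0.8 [-0.001 -0.001 -0.005]
0.6 [ 0.073  0.002 -0.08 ]
0.4 [ 0.16   0.006 -0.139]
0.2 [ 0.258  0.01  -0.179]
0 [ 0.361  0.013 -0.199]
-0.03 [ 0.377  0.014 -0.201]
```

View pics/s4.png

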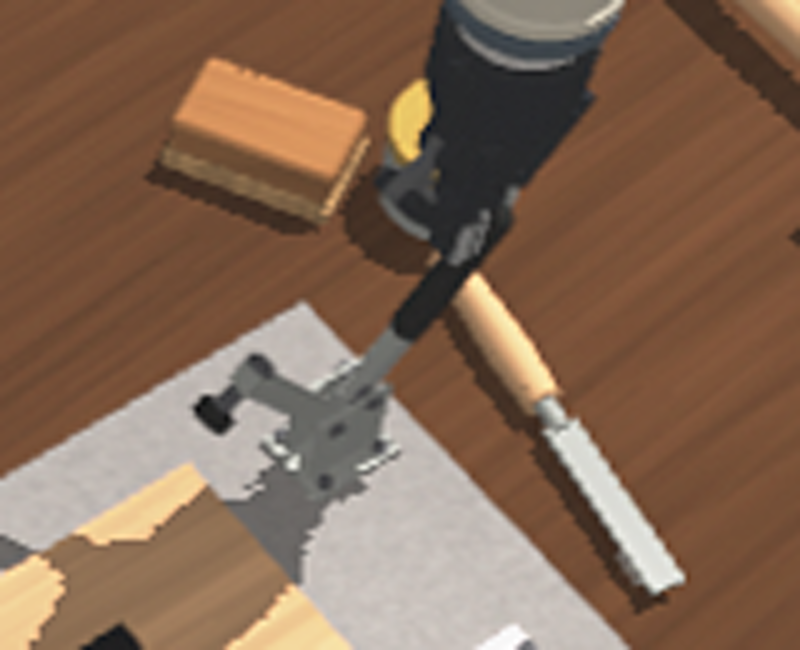

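The fingertips at (470,240) are on the grip, and the handle and arm are following. I'll continue along the arc.

Call:
send_rows([
  [0.037,0.001,-0.042],
  [0.073,0.002,-0.08],
  [0.115,0.004,-0.112],
  [0.16,0.006,-0.139],
  [0.21,0.008,-0.16],
  [0.258,0.01,-0.179],
  [0.31,0.011,-0.191],
  [0.345,0.012,-0.197],
  [0.361,0.013,-0.199],
  [0.361,0.013,-0.199],
], gripper=[1,1,1,1,1,1,1,1,1,1], yaw=[0,0,0,0,0,0,0,0,0,0])

```text
time: 9.9
tcp_pos: [0.5472, 0.3045, 0.1003]
orientation: [-0.474, -0.508, -0.492, 0.524]
wrist_force: [-1.1, 0.9, 5.2]
finger_gap: -0.0
```

Run:
```python
from h import *
st()
p,d=arm.capture("scene");crop(p,310,90,160,130,5,"pics/s5.png")
```

```text
t 9.9 tcp_s [-0.1506  0.3217  0.1003] F_s [-1.14  0.85  5.24] gap -0.0
 toolx [-0.033  0.004 -0.999] y ang 0.8 z ang -89.2
```

View pics/s5.png

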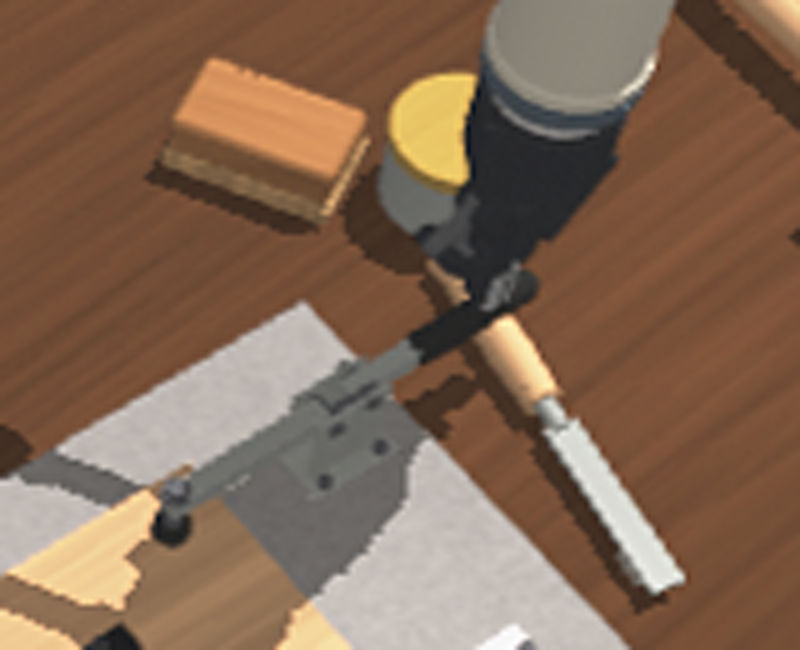

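The handle is nearly level and the foot at (172,525) is on the panel. I'll press it to the stop.

Call:
send_rows([
  [0.006,0,0],
  [0.012,0,0],
  [0.018,0,0],
  [0.022,0,0],
  [0.022,0,0],
], gripper=[1,1,1,1,1], yaw=[0,0,0,0,0])

```text
time: 10.45
tcp_pos: [0.5473, 0.3045, 0.0999]
orientation: [-0.475, -0.509, -0.492, 0.523]
wrist_force: [-5.7, -2.5, 17.8]
finger_gap: 0.0001
```

Run:
```python
from h import *
st()
```

```text
t 10.45 tcp_s [-0.1505  0.3218  0.0999] F_s [-5.46 -2.9  17.76] gap 0.0001
 toolx [-0.031  0.005 -1.   ] y ang 0.8 z ang -89.2
```

Call:
send_rows([
  [-0.15,0,0],
  [-0.4,0,0],
  [-0.5,0.1,0.25],
  [-0.5,0.2,0.5],
  [-0.5,0.28,0.75],
  [-0.5,0.28,1],
  [-0.5,0.28,1],
  [-0.5,0.28,1],
  [-0.5,0.28,1],
], gripper=[1,1,1,1,1,1,1,1,1], yaw=[0,0,0,0,0,0,0,0,0])

```text
time: 11.35
tcp_pos: [0.5927, 0.1014, 0.1968]
orientation: [-0.474, -0.509, -0.492, 0.523]
wrist_force: [0.3, -0.4, -0.2]
finger_gap: -0.0
```

Run:
```python
from h import *
st();print(off(s2w(-.094,-.117,.19)))
```

```text
t 11.35 tcp_s [-0.0891  0.1228  0.1968] F_s [ 0.32 -0.42 -0.24] gap -0.0
 toolx [-0.032  0.006 -0.999] y ang 0.8 z ang -89.2
[ 0.031 -0.039  1.199]
```

Call:
send_rows([
  [0,-0.03,0.25],
  [0,-0.03,0.5],
  [0,-0.03,0.75],
  [0,-0.03,1],
  [0,-0.03,1],
  [0,-0.03,1],
], gripper=[1,1,1,1,1,1], yaw=[0,0,0,0,0,0])

```text
time: 11.95
tcp_pos: [0.5738, -0.097, 0.1959]
orientation: [-0.474, -0.509, -0.493, 0.523]
wrist_force: [0.2, 0.4, 0.4]
finger_gap: -0.0
```

Run:
```python
from h import *
st();print(off(s2w(-.094,-.117,.12)),off(s2w(-.094,-.117,.081)))
p,d=arm.capture("scene");cv2.imwrite("pics/s6_full.png",p);crop(p,210,110,240,180,3.3,"pics/s6.png")
p,d=arm.capture("top");crop(p,190,140,260,120,3,"pics/t6.png")
```

```text
t 11.95 tcp_s [-0.0923 -0.0764  0.1959] F_s [0.15 0.43 0.44] gap -0.0
 toolx [-0.032  0.007 -0.999] y ang 0.8 z ang -89.2
[0.379 0.001 0.205] [0.574 0.008 0.205]
```

View pics/s6.png

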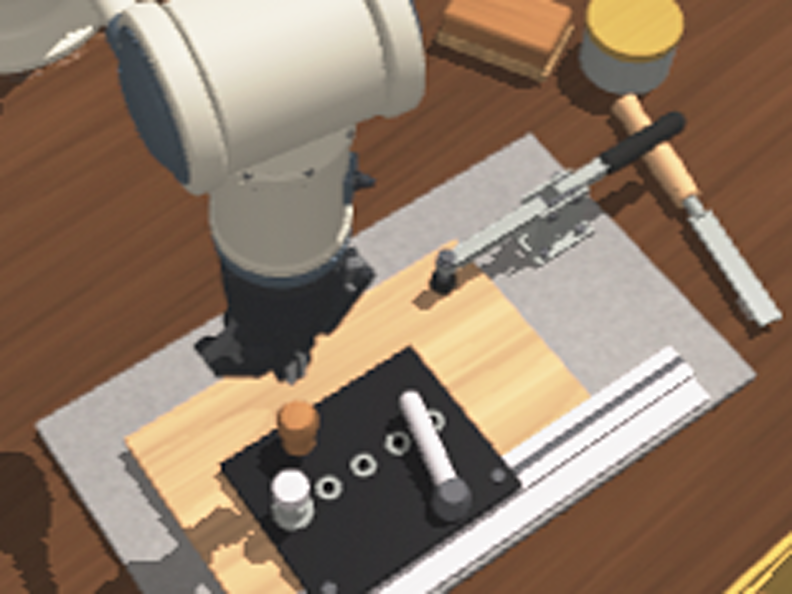

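The clamp is shut, with its handle level from (545,200) to (680,125) and its foot on the panel at (442,280). The panel is still flush. I'll lower the fingers to the right of the knob.

Call:
send_rows([
  [0,0,0.205],
  [0.2,0.001,0.205],
  [0.38,0.002,0.205],
  [0.57,0.008,0.205],
  [0.57,0.008,0.205],
  [0.57,0.008,0.16],
], gripper=[1,1,1,1,1,1], yaw=[0,0,0,0,0,0])

```text
time: 12.65
tcp_pos: [0.57, -0.1257, 0.0823]
orientation: [-0.474, -0.508, -0.494, 0.522]
wrist_force: [-0.7, 0.6, 0.4]
finger_gap: -0.0003
```

Run:
```python
from h import *
st()
```

```text
t 12.65 tcp_s [-0.0939 -0.1054  0.0823] F_s [-0.78  0.56  0.38] gap -0.0003
 toolx [-0.033  0.007 -0.999] y ang 1.0 z ang -89.0
```

Call:
send_rows([
  [0,0,-0.01],
  [0,0,-0.02],
  [0,0,-0.03],
  [0,0,-0.045],
  [0,0.001,-0.06],
  [0,0.001,-0.075],
  [0,0.001,-0.09],
  [0,0.002,-0.105],
  [0,0.002,-0.12],
  [0,0.002,-0.135],
  [0,0.002,-0.145],
  [0,0.002,-0.145],
], gripper=[1,1,1,1,1,1,1,1,1,1,1,1], yaw=[0,0,0,0,0,0,0,0,0,0,0,0])

```text
time: 13.85
tcp_pos: [0.572, -0.0963, 0.0821]
orientation: [-0.474, -0.508, -0.494, 0.522]
wrist_force: [0.1, -0.3, 0.5]
finger_gap: -0.0001
```

Run:
```python
from h import *
st()
```

```text
t 13.85 tcp_s [-0.0942 -0.0758  0.0821] F_s [ 0.13 -0.32  0.49] gap -0.0001
 toolx [-0.034  0.007 -0.999] y ang 1.0 z ang -89.0
```

Call:
send_rows([
  [0,0,-0.01],
  [0,0,-0.02],
  [0,0,-0.03],
  [0,0,-0.04],
  [0,0,-0.05],
  [0,0.001,-0.06],
], gripper=[1,1,1,1,1,1], yaw=[0,0,0,0,0,0])

```text
time: 14.45
tcp_pos: [0.5728, -0.0841, 0.082]
orientation: [-0.474, -0.508, -0.495, 0.522]
wrist_force: [0.5, -3.1, 0.1]
finger_gap: 0.0004
```

Call:
send_rows([
  [0,0,-0.01],
  [0,0,-0.02],
  [0,0,-0.03],
  [0,0,-0.04],
  [0,0,-0.05],
  [0,0.001,-0.06],
], gripper=[1,1,1,1,1,1], yaw=[0,0,0,0,0,0])

```text
time: 15.05
tcp_pos: [0.5737, -0.072, 0.0821]
orientation: [-0.474, -0.508, -0.495, 0.522]
wrist_force: [0.5, -2.4, 0.0]
finger_gap: -0.0003
```

Call:
send_rows([
  [0,0,-0.01],
  [0,0,-0.02],
  [0,0,-0.03],
  [0,0,-0.04],
  [0,0,-0.05],
  [0,0.001,-0.06],
], gripper=[1,1,1,1,1,1], yaw=[0,0,0,0,0,0])

```text
time: 15.65
tcp_pos: [0.5745, -0.0598, 0.0821]
orientation: [-0.474, -0.508, -0.495, 0.522]
wrist_force: [-0.5, -2.3, 0.3]
finger_gap: -0.0001
```

Call:
send_rows([
  [0,0,-0.01],
  [0,0,-0.02],
  [0,0,-0.03],
  [0,0,-0.04],
  [0,0,-0.05],
  [0,0.001,-0.06],
], gripper=[1,1,1,1,1,1], yaw=[0,0,0,0,0,0])

```text
time: 16.25
tcp_pos: [0.5751, -0.0492, 0.082]
orientation: [-0.474, -0.507, -0.494, 0.523]
wrist_force: [-1.2, -7.6, 0.4]
finger_gap: 0.0002
```

Progress fell short (10.6 mm against 12) and the force rose to 7.6 N, so the pin may be in. I'll check.

Run:
```python
from h import *
st()
p,d=arm.capture("scene");cv2.imwrite("pics/s7_full.png",p);crop(p,250,160,160,130,5,"pics/s7.png")
p,d2=arm.capture("top");cv2.imwrite("pics/t7_full.png",p)
st()
```

```text
t 16.25 tcp_s [-0.0948 -0.0287  0.082 ] F_s [-0.62 -7.66  0.4 ] gap 0.0002
 toolx [-0.036  0.005 -0.999] y ang 1.0 z ang -89.0
t 16.35 tcp_s [-0.0948 -0.0283  0.082 ] F_s [ 0.32 -5.24  0.28] gap 0.0
 toolx [-0.036  0.005 -0.999] y ang 1.0 z ang -89.0
```

View pics/s7.png

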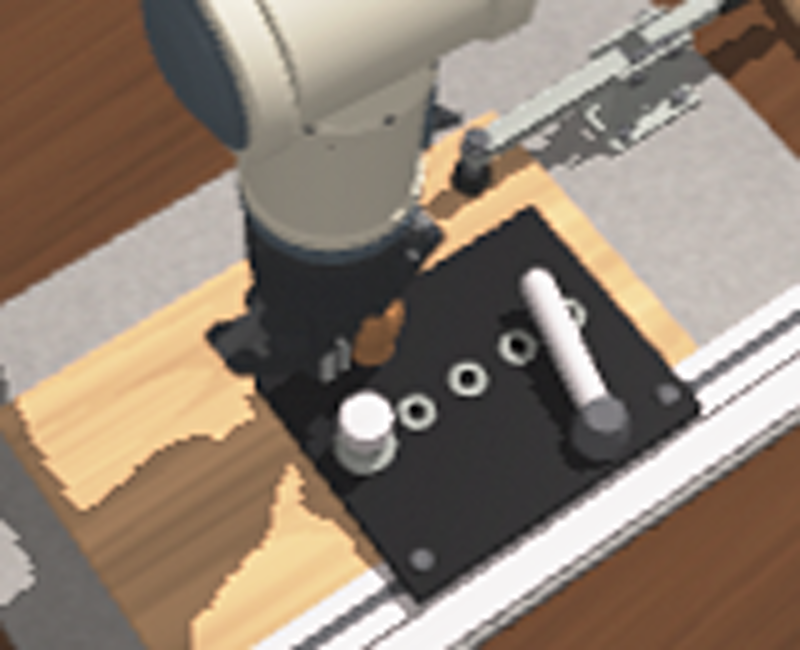

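```bash
cat > pin.py <<'E'
from h import *
def pin(n):
    p,d=arm.capture(n);q=cloud(n,d);q=np.stack([(q-O)@ex,(q-O)@ey,q[...,2]],-1)
    m=(abs(q[...,0]+.05)<.02)&(q[...,1]>-.2)&(q[...,1]<.1)&(q[...,2]>.072)&(q[...,2]<.11)&(p.min(-1)>150)
    k=q[m];
    # white bright top; lever also: restrict y to lowest cluster
    y0=k[:,1].min();k=k[k[:,1]<y0+.03];print(n,"pin n",len(k),"y",k[:,1].min().round(4),k[:,1].max().round(4),"ztop",np.percentile(k[:,2],[50,80,95]).round(4))
for n in("scene","top"):pin(n)
st()
E
python3 pin.py
```

```text
scene pin n 79 y -0.0472 -0.0217 ztop [0.0811 0.0828 0.084 ]
top pin n 35 y 0.0701 0.0881 ztop [0.0748 0.0762 0.0788]
t 16.45 tcp_s [-0.0948 -0.0284  0.082 ] F_s [-0.47 -5.52 -0.06] gap 0.0001
 toolx [-0.036  0.006 -0.999] y ang 1.0 z ang -89.0
```

Run:
```python
from h import *
d=np.load("scene0.npy");p=cv2.imread("pics/scene0.png");q=cloud("scene",d);q=np.stack([(q-O)@ex,(q-O)@ey,q[...,2]],-1)
m=(abs(q[...,0]+.05)<.02)&(abs(q[...,1]+.108)<.02)&(q[...,2]>.072)&(p.min(-1)>150);k=q[m]
print(len(k),k[:,1].min(),k[:,1].max(),np.percentile(k[:,2],[50,80,95]))
```

```text
87 -0.11957628424620716 -0.0953844979652448 [0.09321454 0.09444774 0.09539716]
```

Pin top fell from 0.094 to 0.083 m, so the pin has dropped. It is now at y ≈ -0.0345, so the jig has moved 73 mm. Next is the lock lever.

```bash
cat > lev.py <<'E'
from h import *
pv=np.array([.0116,.0645])
def c(th,r=.066,g=0):
    d=np.array([-np.cos(th),np.sin(th)]);n=np.array([-np.sin(th),-np.cos(th)])
    e=.008+g+.011*abs(n[0])+.014*abs(n[1]);return pv+r*d+e*n
if __name__=="__main__":
    st();print("back",off(s2w(-.095,-.04,.082)),"up",off(s2w(-.095,-.04,.16)),"over",off(s2w(*c(.24,g=.010),.16)),"down",off(s2w(*c(.24,g=.010),.077)))
    print(c(.24,g=.01))
    for th in(.24,.4,.6,.8,1.0,1.2,1.4,1.5,1.55):print(th,c(th).round(4),off(s2w(*c(th),.077)))
E
python3 lev.py
```

```text
t 16.45 tcp_s [-0.0948 -0.0284  0.082 ] F_s [-0.47 -5.52 -0.06] gap 0.0001
 toolx [-0.036  0.006 -0.999] y ang 1.0 z ang -89.0
back [ 0.    -0.002  0.058] up [-0.39  -0.016  0.057] over [-0.395  0.163 -0.375] down [ 0.02   0.178 -0.374]
[-0.06064094  0.04695554]
0.24 [-0.0583  0.0567] [ 0.02   0.191 -0.422]
0.4 [-0.059  0.067] [ 0.02   0.188 -0.474]
0.6 [-0.0574  0.0805] [ 0.02   0.197 -0.541]
0.8 [-0.0528  0.094 ] [ 0.019  0.221 -0.608]
1.0 [-0.0449  0.1066] [ 0.018  0.261 -0.671]
1.2 [-0.0341  0.1176] [ 0.016  0.317 -0.724]
1.4 [-0.0205  0.1259] [ 0.014  0.385 -0.765]
1.5 [-0.013   0.1289] [ 0.012  0.423 -0.779]
1.55 [-0.0091  0.1301] [ 0.012  0.443 -0.785]
```

Call:
send_rows([
  [0,0,0.06],
  [-0.2,-0.01,0.06],
  [-0.39,-0.015,0.06],
  [-0.39,0.16,-0.16],
  [-0.39,0.163,-0.375],
  [-0.39,0.163,-0.375],
  [-0.2,0.17,-0.375],
  [0.02,0.178,-0.375],
  [0.02,0.178,-0.375],
], gripper=[1,1,1,1,1,1,1,1,1], yaw=[0,0,0,0,0,0,0,0,0])

```text
time: 17.35
tcp_pos: [0.6132, 0.0234, 0.0719]
orientation: [-0.472, -0.506, -0.496, 0.525]
wrist_force: [-0.5, -0.4, 0.2]
finger_gap: -0.0002
```

```bash
python3 lev.py
python3 - <<'E'
from h import *
p,d=arm.capture("scene");cv2.imwrite("pics/s8_full.png",p);crop(p,250,160,160,130,5,"pics/s8.png")
E
```

```text
t 17.35 tcp_s [-0.0626  0.0467  0.0719] F_s [-0.43 -0.4   0.25] gap -0.0002
 toolx [-0.042  0.006 -0.999] y ang 1.0 z ang -89.0
back [-0.045 -0.171  0.431] up [-0.435 -0.188  0.429] over [-0.441 -0.009 -0.003] down [-0.026  0.009 -0.001]
[-0.06064094  0.04695554]
0.24 [-0.0583  0.0567] [-0.026  0.021 -0.049]
0.4 [-0.059  0.067] [-0.026  0.019 -0.101]
0.6 [-0.0574  0.0805] [-0.026  0.028 -0.169]
0.8 [-0.0528  0.094 ] [-0.027  0.052 -0.236]
1.0 [-0.0449  0.1066] [-0.029  0.092 -0.298]
1.2 [-0.0341  0.1176] [-0.031  0.147 -0.352]
1.4 [-0.0205  0.1259] [-0.033  0.216 -0.393]
1.5 [-0.013   0.1289] [-0.035  0.254 -0.407]
1.55 [-0.0091  0.1301] [-0.036  0.273 -0.412]
```

View pics/s8.png

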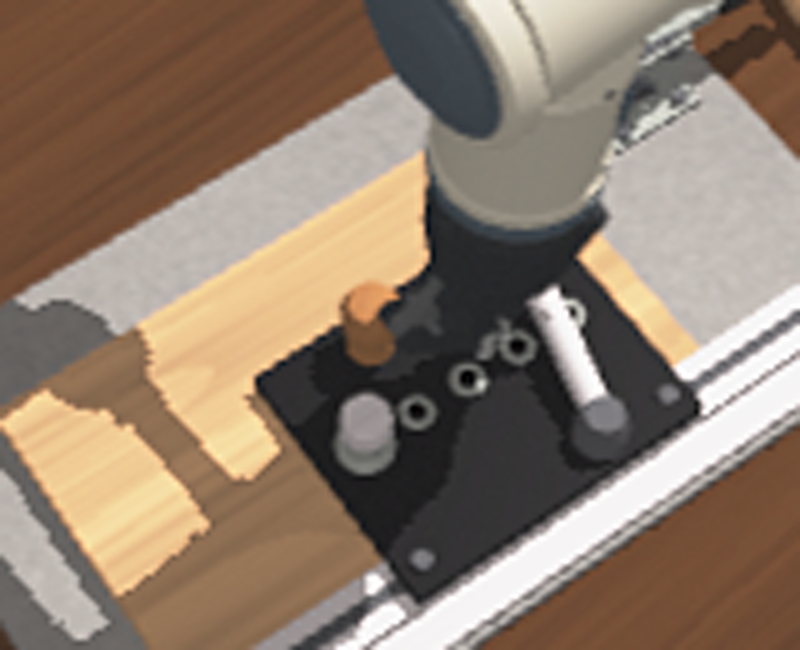

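The fingertips at (500,340) are just right of the lever, about 3 mm above the plate. I'll raise them slightly and sweep.

Call:
send_rows([
  [-0.026,0.02,0],
  [-0.026,0.021,-0.03],
  [-0.026,0.021,-0.06],
  [-0.026,0.019,-0.1],
  [-0.026,0.023,-0.135],
  [-0.026,0.028,-0.169],
  [-0.026,0.04,-0.203],
  [-0.027,0.052,-0.236],
  [-0.028,0.072,-0.267],
  [-0.029,0.092,-0.298],
  [-0.03,0.12,-0.325],
  [-0.031,0.147,-0.352],
  [-0.031,0.147,-0.352],
], gripper=[1,1,1,1,1,1,1,1,1,1,1,1,1], yaw=[0,0,0,0,0,0,0,0,0,0,0,0,0])

```text
time: 18.7
tcp_pos: [0.6482, 0.0927, 0.0794]
orientation: [-0.473, -0.506, -0.496, 0.524]
wrist_force: [-0.0, 0.1, -1.0]
finger_gap: -0.0003
```

```bash
python3 lev.py|grep -v back
python3 - <<'E'
from h import *
p,d=arm.capture("scene");cv2.imwrite("pics/s9_full.png",p);crop(p,250,160,160,130,5,"pics/s9.png")
E
```

```text
t 18.7 tcp_s [-0.0332  0.1186  0.0794] F_s [-0.04  0.06 -1.05] gap -0.0003
 toolx [-0.041  0.007 -0.999] y ang 1.0 z ang -89.0
[-0.06064094  0.04695554]
0.24 [-0.0583  0.0567] [ 0.016 -0.13   0.307]
0.4 [-0.059  0.067] [ 0.017 -0.133  0.255]
0.6 [-0.0574  0.0805] [ 0.016 -0.124  0.188]
0.8 [-0.0528  0.094 ] [ 0.016 -0.1    0.121]
1.0 [-0.0449  0.1066] [ 0.014 -0.059  0.059]
1.2 [-0.0341  0.1176] [ 0.012 -0.004  0.005]
1.4 [-0.0205  0.1259] [ 0.01   0.064 -0.036]
1.5 [-0.013   0.1289] [ 0.008  0.102 -0.05 ]
1.55 [-0.0091  0.1301] [ 0.007  0.122 -0.055]
```

View pics/s9.png

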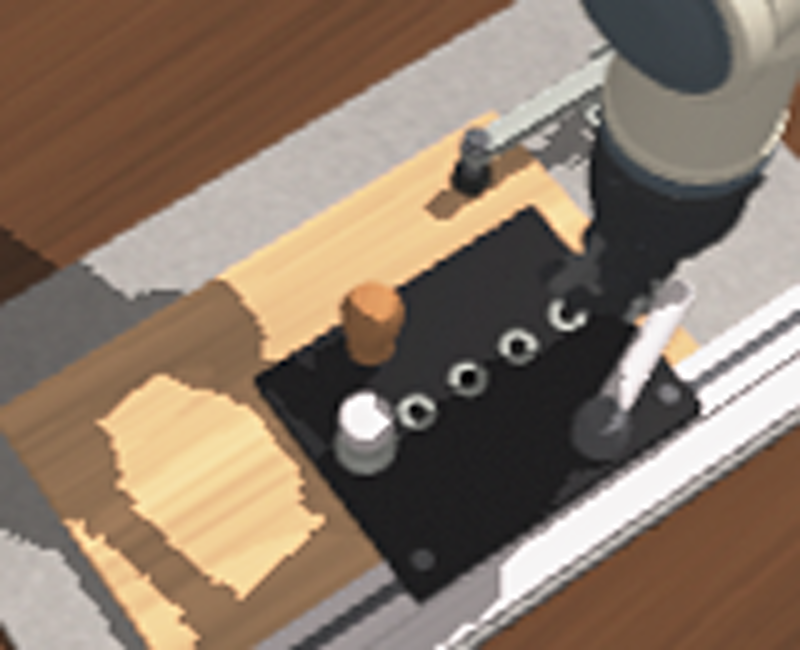

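The lever has swung to about 1.1 rad, with its tip at (680,295). I'll go on to the stop.

Call:
send_rows([
  [0.01,0.03,-0.018],
  [0.01,0.064,-0.036],
  [0.01,0.083,-0.043],
  [0.008,0.102,-0.05],
  [0.008,0.112,-0.053],
  [0.008,0.12,-0.055],
  [0.008,0.12,-0.055],
], gripper=[1,1,1,1,1,1,1], yaw=[0,0,0,0,0,0,0])

```text
time: 19.45
tcp_pos: [0.6714, 0.1017, 0.0767]
orientation: [-0.472, -0.505, -0.497, 0.525]
wrist_force: [-6.9, -2.3, 1.7]
finger_gap: -0.0
```

Run:
```python
from h import *
st()
```

```text
t 19.45 tcp_s [-0.0107  0.1294  0.0767] F_s [-6.65 -2.81  1.66] gap -0.0
 toolx [-0.044  0.006 -0.999] y ang 1.0 z ang -89.0
```

Force has risen to 7 N, which suggests the stop. A little more push to confirm.

Call:
send_rows([
  [0,0.006,0],
  [0,0.012,0],
  [0,0.018,0],
  [0,0.018,0],
], gripper=[1,1,1,1], yaw=[0,0,0,0])

```text
time: 19.85
tcp_pos: [0.672, 0.1017, 0.0765]
orientation: [-0.47, -0.503, -0.499, 0.527]
wrist_force: [-15.2, -0.9, 6.5]
finger_gap: 0.0001
```

Run:
```python
from h import *
st()
```

```text
t 19.85 tcp_s [-0.0101  0.1294  0.0765] F_s [-15.06  -2.09   6.54] gap 0.0001
 toolx [-0.052  0.006 -0.999] y ang 1.0 z ang -89.0
```

At the stop: 15 N with only 0.6 mm of travel. I'll back off, rise and clear the view.

Call:
send_rows([
  [0,-0.06,0],
  [0,-0.08,0],
  [-0.2,-0.1,0],
  [-0.4,-0.12,0],
  [-0.6,-0.14,0],
  [-0.8,-0.3,0.2],
  [-0.8,-0.5,0.4],
  [-0.8,-0.7,0.6],
  [-0.8,-0.9,0.9],
  [-0.8,-0.9,1],
], gripper=[1,1,1,1,1,1,1,1,1,1], yaw=[0,0,0,0,0,0,0,0,0,0])

```text
time: 20.85
tcp_pos: [0.4946, -0.076, 0.2458]
orientation: [-0.471, -0.503, -0.498, 0.526]
wrist_force: [0.7, -1.2, 0.0]
finger_gap: 0.0001
```

Run:
```python
from h import *
st()
p,d=arm.capture("scene");cv2.imwrite("pics/s10_full.png",p);np.save("d10.npy",d);crop(p,220,130,220,180,3.6,"pics/s10.png")
p,d=arm.capture("top");cv2.imwrite("pics/t10_full.png",p);crop(p,190,140,260,120,3,"pics/t10.png")
```

```text
t 20.85 tcp_s [-0.1729 -0.0618  0.2458] F_s [ 0.79 -1.16  0.04] gap 0.0001
 toolx [-0.049  0.006 -0.999] y ang 1.1 z ang -88.9
```

View pics/s10.png

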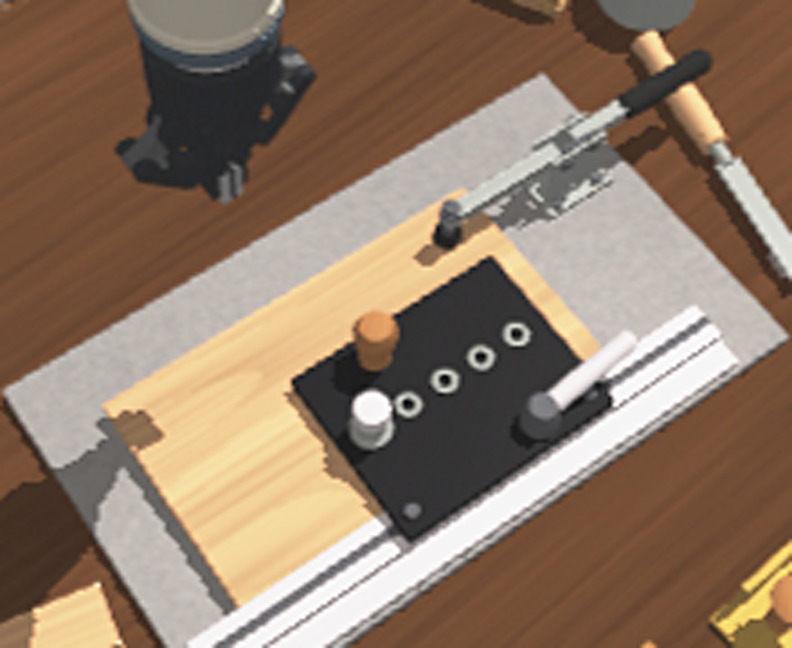

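View pics/t10.png

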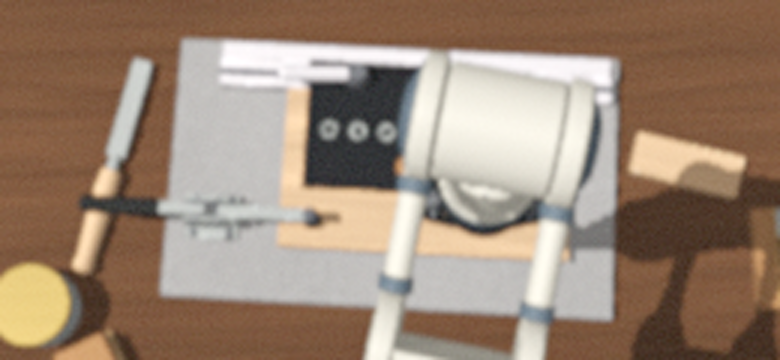

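Run:
```python
from h import *
S=lambda x,y,z:w2s(ray("scene",220+(x+.5)/3.6-.5,130+(y+.5)/3.6-.5,z))
a,b=S(543,410,.065),S(632,338,.068);print("piv",a,"tip",b,"len",np.hypot(*(b-a)[:2]),"th",np.arctan2((b-a)[1],-(b-a)[0]))
print("panel FR",S(235,606,.03),"FL side",S(598,350,.03),"NR",S(104,406,.03),"NL",S(463,187,.03))
p=cv2.imread("pics/s10_full.png");q=cloud("scene",np.load("d10.npy"));q=np.stack([(q-O)@ex,(q-O)@ey,q[...,2]],-1)
m=(abs(q[...,0]+.05)<.02)&(abs(q[...,1]+.0345)<.02)&(q[...,2]>.07)&(p.min(-1)>150);k=q[m];print("pin",len(k),k[:,1].min(),k[:,1].max(),np.percentile(k[:,2],[50,80,95]))
m=(abs(q[...,0]+.15)<.03)&(q[...,1]>.275)&(q[...,1]<.36)&(q[...,2]>.05);k=q[m]
for lo in(.28,.30,.32,.34):
    j=k[(k[:,1]>=lo)&(k[:,1]<lo+.02)];print("grip top z",lo,len(j),j[:,2].max() if len(j) else None)
```

```text
piv [0.01151298 0.06431134 0.065     ] tip [0.00521822 0.14874485 0.068     ] len 0.08466782581497816 th 1.496381081364973
panel FR [-0.00537696 -0.17868999  0.03      ] FL side [-0.01292087  0.13963652  0.03      ] NR [-0.18070298 -0.17567975  0.03      ] NL [-0.1809879   0.14421375  0.03      ]
pin 79 -0.047082240065250205 -0.023625094593072323 [0.08094296 0.08253602 0.08420814]
grip top z 0.28 49 0.07962871701295807
grip top z 0.3 44 0.07714944694892181
grip top z 0.32 45 0.07815815959532237
grip top z 0.34 32 0.07768744912449906
```

```bash
python3 -c "
from station import arm
print(arm.close_job())"
```

```text
the job is handed in; nothing more can be done
None
```

I did the job in the order asked and handed it in at about 21 s, with the arm clear of everything.

- **Panel:** I pushed it to the fence, then pressed the middle, right half and left half in turn. Each met about 15 N with no further travel. The near edge reads 180.7 mm (right) and 181.0 mm (left) from my measured fence face, where 180 mm is home. That is within camera accuracy. I could not measure the far corners cleanly after the push. My picks there read 5 and 13 mm short, so they disagree with the near edge. I put this down to the fence, jig plate and lever partly hiding them, because the pictures show no gap at the fence.
- **Clamp:** I pressed the handle to its stop at 18 N. The grip's top is level at about 77–80 mm above the bench along its length, and the foot is on the panel.
- **Jig and pin:** the jig moved about 73 mm left, then stopped. The pin's top fell from about 94 to 83 mm, and it was still down in the last picture.
- **Lock lever:** it turned to its stop at 15 N. The last picture gives 1.496 rad against 1.5.
- **Other items:** the arm touched none of the other things on the bench. The chisel, tin and offcut look unmoved in the pictures. I did not measure these, and I did not check the square and the sander at the end.

One side effect was that pushing tilted the tool by about 3°, which did not affect the result.

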